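Make up two compass kits in their fitted trays

TASK

Make up the two compass kits from the stock on the bench, each thing seated flat in its pocket: the three-pocket tray gets the azimuth ring, the longest magnet bar and the squat lamp housing; the two-pocket tray gets the shortest magnet bar and the tall lamp housing. Bars lie along the long slots and lamps stand upright as you find them; set everything down, do not drop it or knock it about. Leave the middle-length bar, the domed cover and the walnut pelorus base where they are.

Things in the scene. Friction and masses are not known exactly. Their poses are not given: they have to be found in the camera images.
- tray_three: Fixed plywood kit tray with THREE pockets, 190 (its x, away from the robot) x 230 (y) x 10 mm. Origin: centre of underside. Pockets 6 mm deep, grey floors 4 mm above the bench: bar slot 36 (x) x 160 (y) mm centred at x -65, y 0 mm; 114 mm round pocket at x +26, y -46, for the azimuth ring; 60 mm round pocket at x +26, y +66, for a lamp.
- tray_two: Fixed plywood kit tray with TWO pockets, 140 (its x, away from the robot) x 190 (y) x 10 mm. Origin: centre of underside. Pockets 6 mm deep, grey floors 4 mm above the bench: bar slot 36 (x) x 160 (y) mm centred at x -40, y 0 mm, longer than the shortest bar needs; 60 mm round pocket at x +26, y +48, for a lamp.
- azimuth_ring: Pewter azimuth ring: graduated flat ring 96 mm outside, 76 mm inside, 10 mm high, a 14 mm wide bridge bar across it (along its x), two folded sight vanes on the rim (top at 12.5 mm) and at its centre an upright finger knob, 16 mm diameter, from 10 to 37 mm above the underside, to lift it by. About 180 g. Origin: centre of underside; z up.
- magnet_long: The LONGEST of three magnet bars. Red-painted square-edged bar magnet with bare ends, 140 mm long (its own x axis), 18 mm wide (y), 14 mm high (z), about 200 g, lying flat on the bench. Origin: centre of its underside.
- magnet_middle: The MIDDLE-LENGTH of three magnet bars, a spare that stays where it lies. Red-painted square-edged bar magnet with bare ends, 100 mm long (its own x axis), 18 mm wide (y), 14 mm high (z), about 150 g, lying flat on the bench. Origin: centre of its underside.
- magnet_short: The SHORTEST of three magnet bars. Red-painted square-edged bar magnet with bare ends, 66 mm long (its own x axis), 18 mm wide (y), 14 mm high (z), about 100 g, lying flat on the bench. Origin: centre of its underside.
- lamp_tall: The TALL of two brass bayonet lamp housings, 70 mm high, standing upright: spigot at the foot 38 mm diameter, 17 mm high, with two small side pins; collar 44 mm across at 17 to 22 mm; then a round body 34 mm diameter up to the top, amber window in its side. About 160 g. Origin: centre of underside; z up.
- lamp_squat: The SQUAT of two brass bayonet lamp housings, 40 mm high, standing upright: spigot at the foot 38 mm diameter, 17 mm high, with two small side pins; collar 52 mm across at 17 to 21 mm; then a knurled body 42 mm diameter up to the top, amber window on top. About 150 g. Origin: centre of underside; z up.
- dome_cover: Clear domed acrylic compass cover with a brass rim 110 mm across, 53 mm high, lying rim down; a bystander to be left alone. Origin: centre of its underside.
- pelorus_base: Walnut pelorus base 130 by 130 mm, 33 mm high, with a brass centre pin up to 51 mm, a bystander to be left alone. Origin: centre of its underside.
Things that resemble listed ones, but are neither listed nor needed, are in the scene too. Leave any red look-alike of the lamp_tall alone.

How it is judged:
By the outcome, as a careful person would: the job done as asked, in the order asked, and still so for the second after the job is handed in, with the robot touching nothing.
It also fails if it takes over 115 s, if anything falls off the work surface, if the arm or the gripper's body presses on something with over 40 N, if the wrist force passes 120 N, or if a joint passes its speed limit or range.

ROBOT

A 6-joint arm with a two-finger parallel gripper is mounted at the origin on the work surface. World frame = base frame: x ahead of the robot, y to its left, z up, the work surface at z = 0. Lengths are in mm, angles in rad, forces in N, time in s.
With the tool pointing down it reaches from about 350 to 775 mm from the base axis. Payload 7.3 kg.
Tool frame: the origin (TCP) lies at the very end of the fingers, on their centre line; the grasp point (between the pads) lies 19 mm behind it; z points along the fingers, y is the line along which they close (so a half turn about z gives the same grasp; the last joint's range is limited). The gripper opens to 92 mm and grips with 3 to 60 N. Pads are 19 mm wide; open, the fingers measure 130 mm over their backs; the gripper's body (75 mm by 190 mm) begins 47 mm behind the grasp point.
Start: joints at [1.013, 0.342, 1.524, -0, 1.275, -0.146], TCP at [210.124, 481.137, 226.741] pointing down, gripper open.
Joint ranges: [-2.53, 2.53], [-0.77, 2.02], [0.04, 2.7], [-1, 4.14], [0.28, 2.66], [-3.11, 3.11]. Speed limits (rad/s): [2.57, 2.57, 3.14, 3.14, 3.14, 3.14].

INTERFACE

Orientations are given as [roll, pitch, yaw] about the fixed x, y, z axes, in that order (R = Rz(yaw) Ry(pitch) Rx(roll)).
In Python, from plant import bot gives the robot as it stands.
- The arm moves only by the tool jog_arm, never from a script. Its argument "targets" is a list of rows, each an object with "xyz": the shift along the tool's x, y, z as a fraction of full scale, a list of three; "spin": the turn about the tool's z as a fraction of full scale. In form: [{"xyz": [x, y, z], "spin": spin}, ...]. A call has exactly 10 rows; each row shifts and turns the commanded pose from where the row before left it, along the tool's axes as they then stand; what a row does not reach is not made up. Full scale, the value 1, is 80 mm for a shift and 0.1 rad for a turn. A row lasts 1/8 s, in which the tool goes at most 62.5 mm and 10.7 degrees, less where a joint would pass 70% of its speed; a pose out of reach is approached as far as the arm can. A call with a number of a shift or a turn outside -1 to 1 is refused whole. A call with a gripper value outside its range is refused whole. "gripper" is the opening in per cent of the stroke, from 0 (shut) to 100 (fully open), set as the call begins (left out, the last holds). The fingers move at their own pace and stop on an object; the grip force is fixed at half the most. Time passes only in rows, so rows that do not move let the fingers close, or fill a call up. It gives the time, the measured TCP pose, the force, the opening and the grip force at its end, in the units of the state.
- bot.get_obs(): the state, without advancing time (a new reading comes with each control period).
- bot.capture(name): name is "scene" or "side" or "wrist"; returns the picture (400x640x3 uint8, blue, green, red); there is no depth.
- bot.get_calibration(name): a dict with "vfov" (degrees; the focal length in pixels is half the picture's height over the tangent of half this angle, whatever the lens; pixels are square), "cx", "cy" (the principal point, pixels), "eye" and "rotation" of the camera in the world. Camera axes: x right, y down, z forward; pixel columns grow to the right and rows downward; lengths in mm; the calibration is good to about 2 mm. A picture is of the moment at which its call begins: read the wrist's pose just before it. get_calibration takes no time and is no camera call; for the wrist camera it gives the pose at the moment of the call.
- bot.close_job(): hands the job in; it is judged then, once.
The state is a dict: "time": time; "joint_positions": joint angles; "dq": joint speeds; "tau": joint torques, N m; "tool_pos": TCP position; "tcp_rot": TCP orientation; "contact_force": force on the tool from outside, world axes, zero at the start; "moment": the same for the moment, N m; "grip_width": finger opening in mm; "finger_force": force on a finger pad.
Only numpy, scipy, OpenCV 4.12 (cv2) and the standard library are available. Lean on these libraries where they do the work, as an engineer would, in place of code of your own. Each camera call takes 0.05 s, during which the arm holds its last target. There are 200 camera calls.

## Working session

There is one attempt and no reset: what is moved stays moved. The work goes in short steps, Python scripts to look and compute and a tool call to move; the robot and the scene stay as the last step left them, time stands still between calls to the robot, and variables do not carry over. Pictures are saved under pics/ and viewed, at most 14 in all, crops included, and the job is handed in when it is done.

Besides the shell and the picture viewer there is one more tool, called by a JSON object that holds its "method" and its "body", one argument or row to a line. jog_arm: Moves the arm, as the interface text tells. Shift numbers are shares of 80 mm and turn numbers shares of 0.1 rad, none past 1 either way. Its arguments: {"type":"object","properties":{"targets":{"type":"array","items":{"type":"object","properties":{"xyz":{"type":"array","items":{"type":"number"}},"spin":{"type":"number"}}}},"gripper":{"type":"number"}},"required":["targets"]}

```bash
ls; mkdir -p pics
cat > h.py <<'E'
import numpy as np,cv2
from plant import bot
def cal(n):
    c=bot.get_calibration(n); f=200/np.tan(np.radians(c['vfov'])/2)
    return f,c['cx'],c['cy'],np.array(c['eye']),np.array(c['rotation'])
def ray(c,u,v,z):
    f,cx,cy,e,R=c; d=R@np.array([(u-cx)/f,(v-cy)/f,1]); return e+d*(z-e[2])/d[2]
def proj(c,p):
    f,cx,cy,e,R=c; q=R.T@(np.array(p)-e); return q[:2]/q[2]*f+[cx,cy]
E
python3 - <<'E'
from h import *
print(bot.get_obs())
for n in("scene","side","wrist"):
    print(n,bot.get_calibration(n)); cv2.imwrite(f"pics/{n}0.png",bot.capture(n))
E
```

```text
pics
{'time': 0.0, 'joint_positions': array([ 1.01299501e+00,  3.42761242e-01,  1.52501155e+00, -7.97754122e-06,
        1.27542057e+00, -1.45971091e-01]), 'dq': array([-8.17551262e-04, -9.28228465e-04, -1.21609925e-03, -3.27348096e-04,
        1.26980361e-05,  7.07196044e-04]), 'tau': array([-2.72114776e-03, -4.31243491e+01, -2.44216651e+01,  7.14393798e-02,
        5.62579965e-02, -1.27126186e-04]), 'tool_pos': array([209.89822295, 480.76519014, 226.02689322]), 'tcp_rot': array([-3.14000786e+00, -2.25281386e-04,  2.72976458e+00]), 'contact_force': array([-0.31240394, -0.38766614, -0.31216864]), 'moment': array([-0.06009325,  0.02294698,  0.02028158]), 'finger_force': 0.0, 'grip_width': 92.15539900420225}
scene {'vfov': 47.73046991698901, 'cx': 317.05487195553354, 'cy': 206.1808817459412, 'eye': array([1067.41737717,  618.85185137,  889.77428677]), 'rotation': array([-2.42934928e+00, -1.99341426e-04,  2.43893541e+00])}
side {'vfov': 56.2586627069373, 'cx': 317.26111142676825, 'cy': 200.8371497710266, 'eye': array([ 180.0490364 , -440.55590446,  734.83463219]), 'rotation': array([-2.40140192, -0.01606658, -0.6396438 ])}
wrist {'vfov': 60.80051790158931, 'cx': 321.04915035145586, 'cy': 196.99339107879842, 'eye': array([146.05695464, 508.04657086, 384.67114602]), 'rotation': array([2.88134415e+00, 2.24890418e-04, 1.15921868e+00])}
```

View pics/scene0.png

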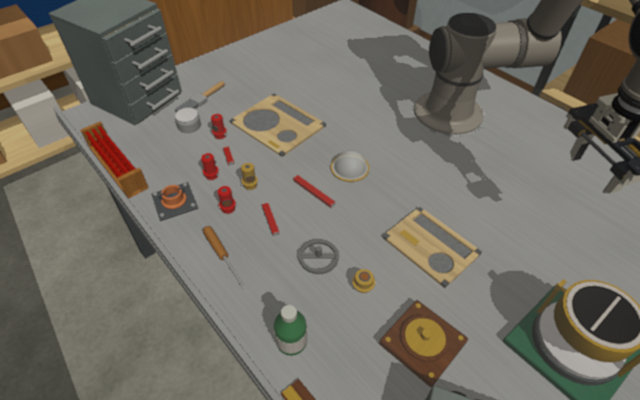

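View pics/side0.png

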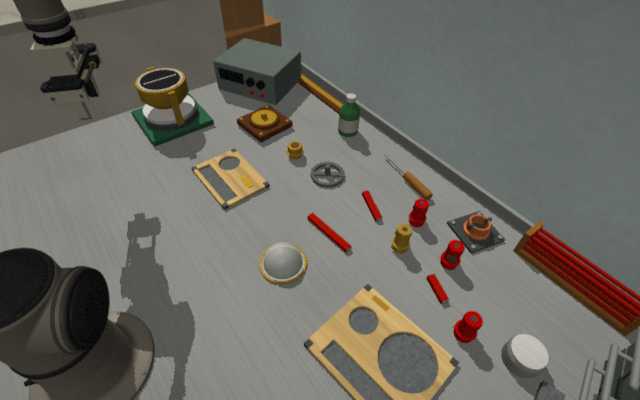

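View pics/wrist0.png

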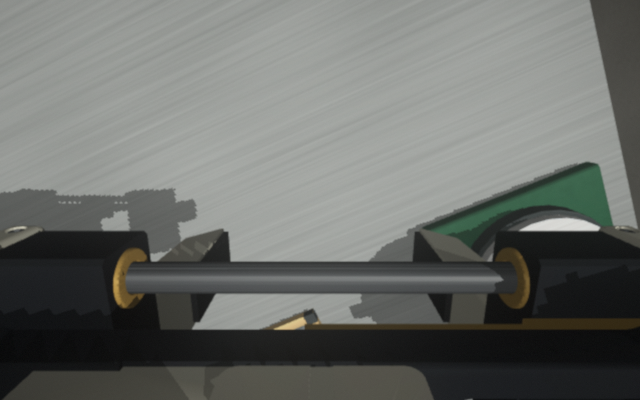

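The scene and side pictures show everything. Scene pixels: tray_three (278,123), tray_two (432,245), ring (318,255), squat lamp (363,280), tall lamp (249,176), long/middle/short bars (314,191)/(270,219)/(228,155). The wrist picture shows only bench ahead of the fingers.

```bash
cat > h.py <<'E'
import numpy as np,cv2
from plant import bot
from scipy.spatial.transform import Rotation as Ro
def cal(n):
    c=bot.get_calibration(n); f=200/np.tan(np.radians(c['vfov'])/2)
    return f,c['cx'],c['cy'],np.array(c['eye']),Ro.from_euler('xyz',c['rotation']).as_matrix()
def ray(c,uv,z):
    f,cx,cy,e,R=c; uv=np.atleast_2d(np.array(uv,float).reshape(-1,2))
    d=np.c_[(uv[:,0]-cx)/f,(uv[:,1]-cy)/f,np.ones(len(uv))]@R.T
    return (e+d*((z-e[2])/d[:,2])[:,None])
def proj(c,p):
    f,cx,cy,e,R=c; q=R.T@(np.array(p,float)-e); return q[:2]/q[2]*f+[cx,cy]
def tri(c1,p1,c2,p2):
    A=[];b=[]
    for c,p in((c1,p1),(c2,p2)):
        d=ray(c,p,0)[0]-c[3]; d/=np.linalg.norm(d); M=np.eye(3)-np.outer(d,d); A.append(M); b.append(M@c[3])
    return np.linalg.lstsq(np.vstack(A),np.hstack(b),rcond=None)[0]
def blobs(m,mn=60):
    cs,_=cv2.findContours(m.astype(np.uint8),cv2.RETR_EXTERNAL,cv2.CHAIN_APPROX_NONE)
    return [c.reshape(-1,2) for c in cs if cv2.contourArea(c)>mn]
def rect(c,cn,z):
    (x,y),(w,h),a=cv2.minAreaRect(ray(c,cn,z)[:,:2].astype(np.float32)); 
    if w<h: w,h,a=h,w,a+90
    return [round(float(v),1) for v in(x,y,w,h,(a+90)%180-90)]
E
python3 - <<'E'
from h import *
for n in("scene","side"):
    im=cv2.imread(f"pics/{n}0.png"); c=cal(n); h=cv2.cvtColor(im,cv2.COLOR_BGR2HSV); H,S,V=[h[...,i].astype(int) for i in range(3)]
    red=((H<5)|(H>174))&(S>170)&(V>70)
    yel=(H>12)&(H<32)&(S>70)&(V>70)
    for nm,m,z in(("red",red,7),("yel",yel,9)):
        for b in blobs(m):
            u=b.mean(0)
            if u[1]<60: continue
            print(n,nm,(b.min(0)+b.max(0))/2,"rect",rect(c,b,z))
c1,c2=cal("scene"),cal("side")
for nm,a,b in(("ringknob",(318,252),(328,172)),("squat",(363,280),(295,150)),("tall",(249,176),(402,237)),("dome",(350,165),(283,262)),("base pin",(424,334),(265,120))):
    print(nm,tri(c1,a,c2,b).round(),ray(c1,a,0)[0].round(),ray(c2,b,0)[0].round())
E
```

```text
scene red [270.  217.5] rect [690.3, -12.1, 93.6, 13.6, 69.3]
scene red [226.  199.5] rect [740.1, -135.2, 92.2, 39.1, 61.0]
scene red [313.5 189.5] rect [545.3, -14.6, 133.3, 13.6, -84.5]
scene red [209.5 166. ] rect [707.3, -271.0, 101.3, 38.7, 62.6]
scene red [110.  151.5] rect [897.1, -517.7, 237.0, 51.1, 89.5]
scene red [218.5 126. ] rect [594.3, -404.3, 110.4, 36.3, 61.3]
scene yel [292. 392.] rect [918.1, 367.9, 36.3, 24.1, -89.9]
scene yel [628.5 365.5] rect [373.9, 753.7, 71.4, 10.9, -11.8]
scene yel [425. 337.] rect [635.1, 452.5, 87.5, 86.0, 39.2]
scene yel [588.5 320. ] rect [321.6, 655.3, 205.2, 187.2, 6.3]
scene yel [363.5 280.5] rect [638.1, 275.1, 61.2, 50.4, 24.0]
scene yel [215.  242.5] rect [837.6, -34.2, 112.6, 23.9, 82.6]
scene yel [432.  246.5] rect [444.4, 305.9, 192.5, 143.5, -88.3]
scene yel [249. 176.] rect [646.5, -166.0, 102.5, 43.3, 56.0]
scene yel [349.  169.5] rect [435.1, -6.1, 108.1, 64.6, -72.4]
scene yel [114. 159.] rect [898.5, -480.1, 356.4, 73.6, 89.9]
scene yel [ 37.5 146.5] rect [1063.6, -724.1, 264.0, 209.9, 90.0]
scene yel [277. 124.] rect [4
[... 1067 characters left out ...]
, -306.9, 72.8, 16.1, -0.3]
side yel [417.  184.5] rect [845.6, -26.5, 109.4, 29.2, 82.0]
side yel [229.  178.5] rect [442.0, 301.1, 199.5, 142.4, -88.8]
side yel [294.5 150. ] rect [653.6, 290.8, 83.4, 51.1, 54.5]
side yel [264.  115.5] rect [665.5, 492.4, 104.9, 96.1, -89.9]
side yel [321.5  92. ] rect [909.9, 511.0, 267.6, 40.5, 89.6]
side yel [159.5  95. ] rect [438.0, 826.5, 401.3, 179.6, 65.4]
ringknob [671. 152.  15.] [663. 145.   0.] [682. 163.   0.]
squat [646. 278.  21.] [635. 270.  -0.] [660. 298.   0.]
tall [ 661. -142.   36.] [ 643. -173.    0.] [ 687. -127.    0.]
dome [408. -20.   8.] [401. -24.   0.] [412. -16.   0.]
base pin [645. 450.  28.] [628. 446.   0.] [666. 482.   0.]
```

{"method": "jog_arm", "body": {
  "targets": [
    {"xyz":[0,0,0],"spin":1},
    {"xyz":[0,0,0],"spin":1},
    {"xyz":[0,0,0],"spin":1},
    {"xyz":[0,0,0],"spin":1},
    {"xyz":[0,0,0],"spin":1},
    {"xyz":[0,0,0],"spin":1},
    {"xyz":[0,0,0],"spin":1},
    {"xyz":[0,0,0],"spin":1},
    {"xyz":[0,0,0],"spin":1},
    {"xyz":[0,0,0],"spin":1}
  ],
  "gripper": 100
}}

```text
time: 1.4
tool_pos: [210.0, 481.0, 226.4]
tcp_rot: [-3.141, 0.001, 1.727]
contact_force: [-0.2, -0.2, -0.6]
grip_width: 92.1
finger_force: 0.0
```

```bash
cat > go.py <<'E'
# python3 go.py x y z yaw : shift totals in full-scale units along tool axes after the spin
import sys
from h import *
x,y,z,yaw=map(float,sys.argv[1:5]); o=bot.get_obs(); p=o['tool_pos']; w=o['tcp_rot'][2]
ds=(w-yaw+np.pi/2)%np.pi-np.pi/2   # nearest half turn
yw=w-ds; d=np.array([x,y,z])-p
print("t",round(o['time'],2),"spin rows",round(ds/.1,2),"xyz",np.round([(d[0]*np.cos(yw)+d[1]*np.sin(yw))/80,(d[0]*np.sin(yw)-d[1]*np.cos(yw))/80,-d[2]/80],3),"pos",p.round(1),"yaw",round(w,3),"grip",round(o['grip_width'],1))
E
python3 go.py 671 152 160 1.667
python3 - <<'E'
from h import *
p=bot.get_obs()['tool_pos']; c=cal("wrist"); print("tcp px",proj(c,p),"grd px",proj(c,[p[0],p[1],0]),(c[3]-p).round())
E
```

```text
t 1.4 spin rows 0.6 xyz [-4.647  5.341  0.83 ] pos [210.  481.  226.4] yaw 1.727 grip 92.1
tcp px [322.52640157 248.03424673] grd px [321.54149918 168.50810458] [-12.  68. 159.]
```

{"method": "jog_arm", "body": {
  "targets": [
    {"xyz":[0,0,0],"spin":0.6},
    {"xyz":[-0.35,0.4,0.0],"spin":0},
    {"xyz":[-0.4,0.45,0.05],"spin":0},
    {"xyz":[-0.4,0.45,0.05],"spin":0},
    {"xyz":[-0.4,0.45,0.05],"spin":0},
    {"xyz":[-0.4,0.45,0.05],"spin":0},
    {"xyz":[-0.4,0.45,0.05],"spin":0},
    {"xyz":[-0.4,0.45,0.05],"spin":0},
    {"xyz":[-0.4,0.45,0.05],"spin":0},
    {"xyz":[-0.4,0.45,0.05],"spin":0}
  ]
}}

```text
time: 2.65
tool_pos: [557.7, 229.1, 194.3]
tcp_rot: [-3.141, -0.0, 1.67]
contact_force: [1.3, 0.1, 0.0]
grip_width: 91.8
finger_force: 0.0
```

```bash
python3 go.py 671 152 150 1.667
```

```text
t 2.65 spin rows 0.03 xyz [-1.095  1.318  0.554] pos [557.7 229.1 194.3] yaw 1.67 grip 91.8
```

{"method": "jog_arm", "body": {
  "targets": [
    {"xyz":[-0.3,0.35,0.1],"spin":0},
    {"xyz":[-0.3,0.35,0.15],"spin":0},
    {"xyz":[-0.25,0.3,0.15],"spin":0},
    {"xyz":[-0.15,0.2,0.1],"spin":0},
    {"xyz":[-0.1,0.12,0.05],"spin":0},
    {"xyz":[0,0,0],"spin":0},
    {"xyz":[0,0,0],"spin":0},
    {"xyz":[0,0,0],"spin":0},
    {"xyz":[0,0,0],"spin":0},
    {"xyz":[0,0,0],"spin":0}
  ]
}}

```text
time: 3.9
tool_pos: [670.3, 153.3, 151.0]
tcp_rot: [3.141, -0.0, 1.67]
contact_force: [0.1, 0.4, 1.0]
grip_width: 91.7
finger_force: 0.0
```

Run:
```python
from h import *
p=bot.get_obs()['tool_pos']; c=cal("wrist"); print(p.round(1),proj(c,[671,152,37]),proj(c,[671,152,10])); cv2.imwrite("pics/w1.png",bot.capture("wrist"))
```

```text
[670.3 153.3 151. ] [322.39091677 194.12340472] [322.23112392 186.69916335]
```

View pics/w1.png

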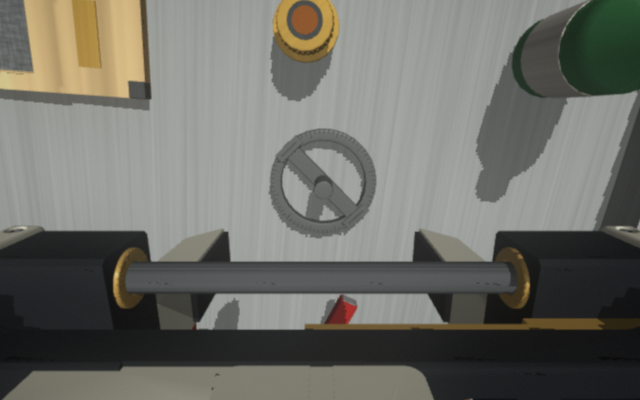

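The wrist view shows the ring's knob top at (322,183), ring outline centred at about (323,182), squat lamp window at (305,18).

```bash
python3 - <<'E'
from h import *
c=cal("wrist"); print(ray(c,(322,183),37),ray(c,(323,183),10),"squat",ray(c,(305,18),40))
E
python3 go.py 671 155 16 1.667
```

```text
[[669.75546647 161.25474685  37.        ]] [[671.35900681 155.40394168  10.        ]] squat [[645.41290708 281.31265513  40.        ]]
t 3.95 spin rows 0.03 xyz [0.022 0.01  1.687] pos [670.3 153.2 150.9] yaw 1.67 grip 91.7
```

{"method": "jog_arm", "body": {
  "targets": [
    {"xyz":[0.05,0,0.2],"spin":0},
    {"xyz":[0,0,0.35],"spin":0},
    {"xyz":[0,0,0.4],"spin":0},
    {"xyz":[0,0,0.35],"spin":0},
    {"xyz":[0,0,0.2],"spin":0},
    {"xyz":[0,0,0.1],"spin":0},
    {"xyz":[0,0,0.06],"spin":0},
    {"xyz":[0,0,0],"spin":0},
    {"xyz":[0,0,0],"spin":0},
    {"xyz":[0,0,0],"spin":0}
  ]
}}

```text
time: 5.2
tool_pos: [670.4, 157.1, 18.6]
tcp_rot: [3.14, -0.0, 1.67]
contact_force: [1.2, -0.7, -0.2]
grip_width: 92.1
finger_force: 0.0
```

{"method": "jog_arm", "body": {
  "targets": [
    {"xyz":[0,0,0],"spin":0},
    {"xyz":[0,0,0],"spin":0},
    {"xyz":[0,0,0],"spin":0},
    {"xyz":[0,0,0],"spin":0},
    {"xyz":[0,0,0],"spin":0},
    {"xyz":[0,0,0],"spin":0},
    {"xyz":[0,0,0],"spin":0},
    {"xyz":[0,0,0],"spin":0},
    {"xyz":[0,0,0],"spin":0},
    {"xyz":[0,0,0],"spin":0}
  ],
  "gripper": 0
}}

```text
time: 6.45
tool_pos: [670.1, 157.0, 17.9]
tcp_rot: [3.141, -0.0, 1.67]
contact_force: [0.4, 0.2, -0.2]
grip_width: 15.3
finger_force: 30.0
```

```bash
python3 go.py 479.5 -342.5 100 1.667
```

```text
t 6.45 spin rows 0.03 xyz [-5.987 -2.971 -1.026] pos [670.1 157.   17.9] yaw 1.67 grip 15.3
```

{"method": "jog_arm", "body": {
  "targets": [
    {"xyz":[0,0,-0.1],"spin":0},
    {"xyz":[0,0,-0.25],"spin":0},
    {"xyz":[0,0,-0.35],"spin":0},
    {"xyz":[-0.15,-0.08,-0.3],"spin":0},
    {"xyz":[-0.3,-0.15,-0.15],"spin":0},
    {"xyz":[-0.4,-0.2,0],"spin":0},
    {"xyz":[-0.5,-0.25,0],"spin":0},
    {"xyz":[-0.5,-0.25,0],"spin":0},
    {"xyz":[-0.5,-0.25,0],"spin":0},
    {"xyz":[-0.5,-0.25,0],"spin":0}
  ]
}}

```text
time: 7.7
tool_pos: [578.5, -82.6, 111.7]
tcp_rot: [3.14, 0.001, 1.67]
contact_force: [0.4, -0.7, -1.2]
grip_width: 15.2
finger_force: 30.0
```

```bash
python3 go.py 479.5 -342.5 100 1.667
```

```text
t 7.7 spin rows 0.03 xyz [-3.115 -1.544  0.146] pos [578.5 -82.6 111.7] yaw 1.67 grip 15.2
```

{"method": "jog_arm", "body": {
  "targets": [
    {"xyz":[-0.5,-0.25,0],"spin":0},
    {"xyz":[-0.5,-0.25,0],"spin":0},
    {"xyz":[-0.5,-0.25,0],"spin":0},
    {"xyz":[-0.5,-0.25,0],"spin":0},
    {"xyz":[-0.45,-0.2,0],"spin":0},
    {"xyz":[-0.35,-0.2,0.1],"spin":0},
    {"xyz":[-0.2,-0.1,0.1],"spin":0},
    {"xyz":[-0.13,-0.05,0],"spin":0},
    {"xyz":[0,0,0],"spin":0},
    {"xyz":[0,0,0],"spin":0}
  ]
}}

```text
time: 8.95
tool_pos: [480.6, -341.8, 94.2]
tcp_rot: [3.141, -0.0, 1.671]
contact_force: [-0.7, 1.6, -0.5]
grip_width: 14.8
finger_force: 30.0
```

```bash
python3 go.py 479.5 -342.5 22 1.667
python3 - <<'E'
from h import *
c=cal("wrist");
for q in([479.5,-342.5,4],[465.8,-231,4],[383.5,-308,4]): print(q,proj(c,q))
cv2.imwrite("pics/w2.png",bot.capture("wrist"))
E
```

```text
t 8.95 spin rows 0.04 xyz [-0.008 -0.015  0.903] pos [ 480.6 -341.8   94.2] yaw 1.671 grip 14.8
[479.5, -342.5, 4] [320.21769362 201.00292322]
[465.8, -231, 4] [316.4286726   40.15890825]
[383.5, -308, 4] [192.98559411 142.57413284]
```

View pics/w2.png

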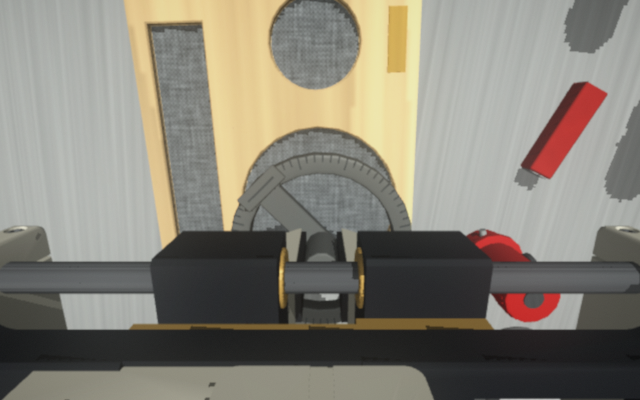

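Run:
```python
from h import *
c=cal("wrist"); a=np.radians(97)
u=np.array([np.cos(a),np.sin(a)])
print("lamp pocket",ray(c,(314,43),7),"ring pocket ctr from top edge",ray(c,(318,128),10)[0][:2]-57*u)
print("ring in hand ctr",ray(c,(321,153),86)[0][:2]-48*np.array([-.1,.995]))
print("slot far end",ray(c,(176,24),10))
```

```text
lamp pocket [[ 464.40548767 -233.37623091    7.        ]] ring pocket ctr from top edge [ 479.44991559 -344.81683632]
ring in hand ctr [ 480.03844299 -343.26156964]
slot far end [[ 374.33387487 -231.52589127   10.        ]]
```

{"method": "jog_arm", "body": {
  "targets": [
    {"xyz":[-0.015,-0.01,0.15],"spin":0},
    {"xyz":[0,0,0.25],"spin":0},
    {"xyz":[0,0,0.2],"spin":0},
    {"xyz":[0,0,0.1],"spin":0},
    {"xyz":[0,0,0.08],"spin":0},
    {"xyz":[0,0,0.05],"spin":0},
    {"xyz":[0,0,0.04],"spin":0},
    {"xyz":[0,0,0.03],"spin":0},
    {"xyz":[0,0,0],"spin":0},
    {"xyz":[0,0,0],"spin":0}
  ]
}}

```text
time: 10.25
tool_pos: [479.5, -344.0, 22.0]
tcp_rot: [3.141, 0.0, 1.67]
contact_force: [0.0, 0.5, -1.7]
grip_width: 15.0
finger_force: 30.0
```

{"method": "jog_arm", "body": {
  "targets": [
    {"xyz":[0,0,0],"spin":0},
    {"xyz":[0,0,0],"spin":0},
    {"xyz":[0,0,0],"spin":0},
    {"xyz":[0,0,0],"spin":0},
    {"xyz":[0,0,0],"spin":0},
    {"xyz":[0,0,-0.2],"spin":0},
    {"xyz":[0,0,-0.3],"spin":0},
    {"xyz":[0,0,-0.4],"spin":0},
    {"xyz":[0,0,-0.4],"spin":0},
    {"xyz":[0,0,-0.2],"spin":0}
  ],
  "gripper": 60
}}

```text
time: 11.5
tool_pos: [480.1, -344.5, 144.8]
tcp_rot: [3.139, 0.003, 1.67]
contact_force: [0.1, -0.3, -0.4]
grip_width: 55.3
finger_force: 0.0
```

```bash
python3 go.py 546 -12 120 1.667
python3 - <<'E'
from h import *
c=cal("wrist");
cv2.imwrite("pics/w3.png",bot.capture("wrist"))
E
```

```text
t 11.5 spin rows 0.03 xyz [4.057 1.22  0.31 ] pos [ 480.1 -344.5  144.8] yaw 1.67 grip 55.3
```

View pics/w3.png

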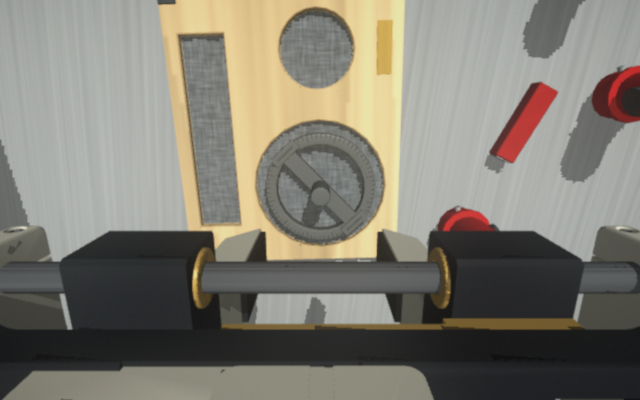

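The ring sits centred in its pocket, at (319,184). The bar slot is at (180,36)–(240,224) and the short bar at (523,122).

{"method": "jog_arm", "body": {
  "targets": [
    {"xyz":[0.2,0.06,0],"spin":0},
    {"xyz":[0.35,0.1,0],"spin":0},
    {"xyz":[0.5,0.15,0],"spin":0},
    {"xyz":[0.5,0.15,0],"spin":0},
    {"xyz":[0.5,0.15,0],"spin":0},
    {"xyz":[0.5,0.15,0],"spin":0},
    {"xyz":[0.5,0.15,0],"spin":0},
    {"xyz":[0.5,0.15,0.1],"spin":0},
    {"xyz":[0.35,0.1,0.2],"spin":0},
    {"xyz":[0.15,0.05,0.2],"spin":0}
  ]
}}

```text
time: 12.8
tool_pos: [542.6, -9.5, 100.1]
tcp_rot: [-3.139, -0.001, 1.672]
contact_force: [-0.9, -0.4, 0.0]
grip_width: 55.0
finger_force: 0.0
```

```bash
python3 go.py 546 -12 8 1.667
python3 - <<'E'
from h import *
im=cv2.imread("pics/w3.png")
c=cal("wrist"); p=bot.get_obs()['tool_pos']
# camera pose at w3: same orientation, shifted
c3=(c[0],c[1],c[2],c[3]-p+np.array([480.1,-344.5,144.8]),c[4])
q=ray(c3,[(180,36),(222,33),(240,224),(201,225)],10); print("slot",q.round(1),q.mean(0))
h=cv2.cvtColor(im,cv2.COLOR_BGR2HSV); H,S,V=[h[...,i].astype(int) for i in range(3)]
for b in blobs(((H<5)|(H>174))&(S>170)&(V>70)): print(b.mean(0),rect(c3,b,12))
E
```

```text
t 12.8 spin rows 0.05 xyz [-0.035  0.04   1.151] pos [542.6  -9.5 100.1] yaw 1.672 grip 55.0
slot [[ 355.7 -233.9   10. ]
 [ 388.7 -228.4   10. ]
 [ 409.4 -386.5   10. ]
 [ 374.1 -391.1   10. ]] [ 381.96046315 -309.94813291   10.        ]
[468.00847458 220.12711864] [612.7, -361.4, 41.7, 17.8, 7.3]
[526.71856287 121.80239521] [643.8, -272.2, 63.6, 16.3, 69.6]
[623.01204819  94.71686747] [717.8, -243.1, 42.7, 24.8, -70.8]
```

{"method": "jog_arm", "body": {
  "targets": [
    {"xyz":[-0.03,0.04,0.1],"spin":0},
    {"xyz":[0,0,0.2],"spin":0},
    {"xyz":[0,0,0.3],"spin":0},
    {"xyz":[0,0,0.25],"spin":0},
    {"xyz":[0,0,0.15],"spin":0},
    {"xyz":[0,0,0.08],"spin":0},
    {"xyz":[0,0,0.06],"spin":0},
    {"xyz":[0,0,0],"spin":0},
    {"xyz":[0,0,0],"spin":0},
    {"xyz":[0,0,0],"spin":0}
  ]
}}

```text
time: 14.05
tool_pos: [547.4, -14.0, 11.1]
tcp_rot: [3.141, 0.0, 1.67]
contact_force: [0.1, 0.2, 0.1]
grip_width: 55.3
finger_force: 0.0
```

{"method": "jog_arm", "body": {
  "targets": [
    {"xyz":[0,0,0],"spin":0},
    {"xyz":[0,0,0],"spin":0},
    {"xyz":[0,0,0],"spin":0},
    {"xyz":[0,0,0],"spin":0},
    {"xyz":[0,0,0],"spin":0},
    {"xyz":[0,0,0],"spin":0},
    {"xyz":[0,0,0],"spin":0},
    {"xyz":[0,0,0],"spin":0},
    {"xyz":[0,0,0],"spin":0},
    {"xyz":[0,0,0],"spin":0}
  ],
  "gripper": 0
}}

```text
time: 15.3
tool_pos: [547.2, -14.0, 10.7]
tcp_rot: [3.141, -0.0, 1.67]
contact_force: [0.5, 0.7, -0.4]
grip_width: 16.9
finger_force: 30.0
```

```bash
python3 go.py 382.5 -309 80 1.693
```

```text
t 15.3 spin rows -0.23 xyz [-3.409 -2.493 -0.866] pos [547.2 -14.   10.7] yaw 1.67 grip 16.9
```

{"method": "jog_arm", "body": {
  "targets": [
    {"xyz":[0,0,0],"spin":0},
    {"xyz":[0,0,0],"spin":0},
    {"xyz":[0,0,0.01],"spin":0},
    {"xyz":[0,0,0.02],"spin":0},
    {"xyz":[0,0,0.01],"spin":0},
    {"xyz":[0,0,0],"spin":0},
    {"xyz":[0,0,0],"spin":0},
    {"xyz":[0,0,0],"spin":0},
    {"xyz":[0,0,0],"spin":0},
    {"xyz":[0,0,0],"spin":0}
  ],
  "gripper": 30
}}

```text
time: 16.55
tool_pos: [547.1, -14.0, 7.5]
tcp_rot: [3.141, -0.0, 1.67]
contact_force: [-1.0, 0.4, -0.3]
grip_width: 27.6
finger_force: 0.0
```

{"method": "jog_arm", "body": {
  "targets": [
    {"xyz":[0,0,0],"spin":0},
    {"xyz":[0,0,0],"spin":0},
    {"xyz":[0,0,0],"spin":0},
    {"xyz":[0,0,0],"spin":0},
    {"xyz":[0,0,0],"spin":0},
    {"xyz":[0,0,-0.1],"spin":0},
    {"xyz":[0,0,-0.2],"spin":0},
    {"xyz":[0,0,-0.3],"spin":0},
    {"xyz":[0,0,-0.2],"spin":0},
    {"xyz":[0,0,-0.1],"spin":0}
  ],
  "gripper": 0
}}

```text
time: 17.8
tool_pos: [547.6, -14.0, 81.0]
tcp_rot: [3.14, 0.0, 1.67]
contact_force: [-0.2, -0.5, -2.3]
grip_width: 17.4
finger_force: 30.0
```

```bash
python3 go.py 382.5 -309 80 1.693
python3 - <<'E'
from h import *
cv2.imwrite("pics/w4.png",bot.capture("wrist"))
E
```

```text
t 17.8 spin rows -0.23 xyz [-3.408 -2.498  0.013] pos [547.6 -14.   81. ] yaw 1.67 grip 17.4
```

View pics/w4.png

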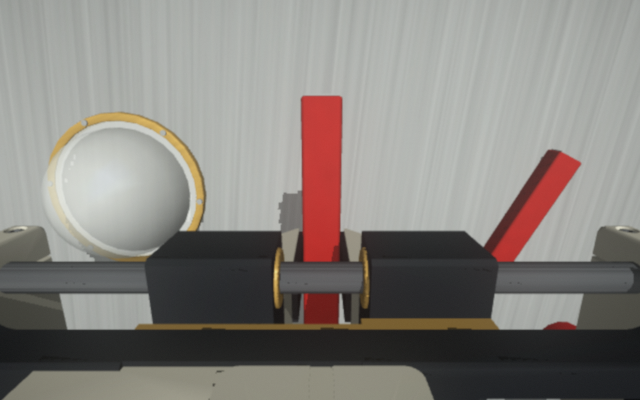

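The bar hangs straight in the grip, its near-camera end at (322,97); the dome and middle bar are untouched.

{"method": "jog_arm", "body": {
  "targets": [
    {"xyz":[-0.15,-0.1,0],"spin":-0.2},
    {"xyz":[-0.3,-0.2,0],"spin":0},
    {"xyz":[-0.4,-0.3,0],"spin":0},
    {"xyz":[-0.45,-0.35,0],"spin":0},
    {"xyz":[-0.45,-0.35,0],"spin":0},
    {"xyz":[-0.45,-0.35,0],"spin":0},
    {"xyz":[-0.45,-0.35,0],"spin":0},
    {"xyz":[-0.4,-0.3,0],"spin":0},
    {"xyz":[-0.25,-0.15,0],"spin":0},
    {"xyz":[-0.1,-0.05,0],"spin":0}
  ]
}}

```text
time: 19.1
tool_pos: [379.8, -308.5, 79.1]
tcp_rot: [-3.141, -0.001, 1.688]
contact_force: [0.1, -0.4, -2.1]
grip_width: 17.4
finger_force: 30.0
```

```bash
python3 - <<'E'
from h import *
c=cal("wrist"); o=bot.get_obs(); p=o['tool_pos']; print(p,o['tcp_rot'])
e=ray(c,(322,97),p[2]+6.5)[0]-p; print("end rel tcp",e, np.hypot(*e[:2])-70)
E
python3 go.py 382.5 -309 12 1.693
```

```text
[ 379.80882981 -308.5063178    79.1055718 ] [-3.14122050e+00 -6.95124080e-04  1.68781878e+00]
end rel tcp [-8.77764171 71.91010075  6.5       ] 2.4438374458404155
t 19.1 spin rows -0.05 xyz [-0.01   0.033  0.839] pos [ 379.8 -308.5   79.1] yaw 1.688 grip 17.4
```

{"method": "jog_arm", "body": {
  "targets": [
    {"xyz":[-0.04,0.03,0.1],"spin":0},
    {"xyz":[0,0,0.2],"spin":0},
    {"xyz":[0,0,0.2],"spin":0},
    {"xyz":[0,0,0.1],"spin":0},
    {"xyz":[0,0,0.08],"spin":0},
    {"xyz":[0,0,0.07],"spin":0},
    {"xyz":[0,0,0.05],"spin":0},
    {"xyz":[0,0,0.03],"spin":0},
    {"xyz":[0,0,0],"spin":0},
    {"xyz":[0,0,0],"spin":0}
  ]
}}

```text
time: 20.35
tool_pos: [383.4, -310.7, 13.3]
tcp_rot: [3.141, 0.0, 1.69]
contact_force: [-0.1, -0.2, -1.8]
grip_width: 17.6
finger_force: 30.0
```

```bash
python3 go.py 382.5 -309 11.5 1.693
```

```text
t 20.35 spin rows -0.03 xyz [ 0.022 -0.009  0.022] pos [ 383.4 -310.7   13.3] yaw 1.69 grip 17.6
```

Lower 1.5 mm more, then open and rise, moving toward the squat lamp.

{"method": "jog_arm", "body": {
  "targets": [
    {"xyz":[0,0,0.01],"spin":0},
    {"xyz":[0,0,0.01],"spin":0},
    {"xyz":[0,0,0],"spin":0},
    {"xyz":[0,0,0],"spin":0},
    {"xyz":[0,0,0],"spin":0},
    {"xyz":[0,0,0],"spin":0},
    {"xyz":[0,0,0],"spin":0},
    {"xyz":[0,0,0],"spin":0},
    {"xyz":[0,0,0],"spin":0},
    {"xyz":[0,0,0],"spin":0}
  ]
}}

```text
time: 21.6
tool_pos: [383.4, -310.6, 11.5]
tcp_rot: [3.141, 0.0, 1.69]
contact_force: [0.3, -0.4, -1.1]
grip_width: 17.8
finger_force: 30.0
```

{"method": "jog_arm", "body": {
  "targets": [
    {"xyz":[0,0,0],"spin":0},
    {"xyz":[0,0,0],"spin":0},
    {"xyz":[0,0,0],"spin":0},
    {"xyz":[0,0,0],"spin":0},
    {"xyz":[0,0,-0.1],"spin":0},
    {"xyz":[0,0,-0.2],"spin":0},
    {"xyz":[0,0,-0.4],"spin":0},
    {"xyz":[0,0,-0.4],"spin":0},
    {"xyz":[0,0,-0.4],"spin":0},
    {"xyz":[0,0,-0.1],"spin":0}
  ],
  "gripper": 40
}}

```text
time: 22.85
tool_pos: [384.1, -311.3, 141.8]
tcp_rot: [3.139, 0.003, 1.69]
contact_force: [0.7, -0.5, -0.9]
grip_width: 36.8
finger_force: 0.0
```

```bash
python3 go.py 647 281 120 1.667
python3 - <<'E'
from h import *
cv2.imwrite("pics/w5.png",bot.capture("wrist"))
E
```

```text
t 22.85 spin rows 0.23 xyz [7.054 3.982 0.272] pos [ 384.1 -311.3  141.8] yaw 1.69 grip 36.8
```

View pics/w5.png

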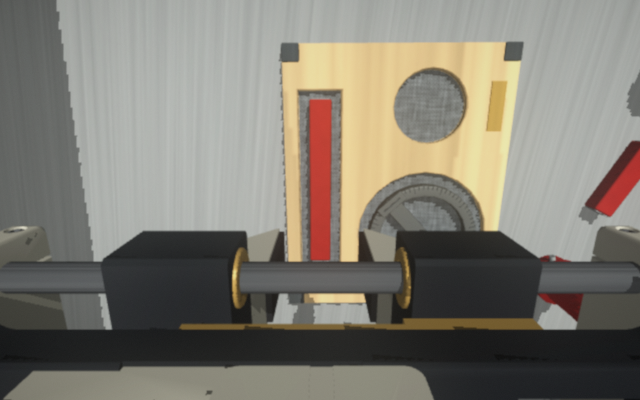

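The long bar lies in the middle of its slot, (320,180).

{"method": "jog_arm", "body": {
  "targets": [
    {"xyz":[0.2,0.1,0],"spin":0.2},
    {"xyz":[0.4,0.22,0],"spin":0},
    {"xyz":[0.55,0.31,0],"spin":0},
    {"xyz":[0.55,0.31,0],"spin":0},
    {"xyz":[0.55,0.31,0],"spin":0},
    {"xyz":[0.55,0.31,0],"spin":0},
    {"xyz":[0.55,0.31,0],"spin":0},
    {"xyz":[0.55,0.31,0],"spin":0},
    {"xyz":[0.55,0.31,0],"spin":0},
    {"xyz":[0.55,0.31,0],"spin":0}
  ],
  "gripper": 100
}}

```text
time: 24.15
tool_pos: [566.2, 111.3, 138.0]
tcp_rot: [-3.139, -0.0, 1.67]
contact_force: [0.4, -0.9, 1.1]
grip_width: 91.8
finger_force: 0.0
```

```bash
python3 go.py 647 281 110 1.667
```

```text
t 24.15 spin rows 0.03 xyz [2.014 1.209 0.35 ] pos [566.2 111.3 138. ] yaw 1.67 grip 91.8
```

{"method": "jog_arm", "body": {
  "targets": [
    {"xyz":[0.5,0.3,0],"spin":0},
    {"xyz":[0.5,0.3,0],"spin":0},
    {"xyz":[0.4,0.24,0],"spin":0},
    {"xyz":[0.3,0.18,0],"spin":0},
    {"xyz":[0.15,0.1,0],"spin":0},
    {"xyz":[0.1,0.05,0],"spin":0},
    {"xyz":[0,0,0],"spin":0},
    {"xyz":[0,0,0],"spin":0},
    {"xyz":[0,0,0],"spin":0},
    {"xyz":[0,0,0],"spin":0}
  ]
}}

```text
time: 25.4
tool_pos: [644.1, 273.8, 139.8]
tcp_rot: [3.141, -0.0, 1.669]
contact_force: [-0.2, 0.3, 0.5]
grip_width: 91.8
finger_force: 0.0
```

```bash
python3 - <<'E'
from h import *
c=cal("wrist"); im=bot.capture("wrist"); cv2.imwrite("pics/w6.png",im); p=bot.get_obs()['tool_pos']
print(p,proj(c,[646,280,40]))
h=cv2.cvtColor(im,cv2.COLOR_BGR2HSV); H,S,V=[h[...,i].astype(int) for i in range(3)]
for nm,m in (("win",(H>=4)&(H<16)&(S>120)&(V>50)),("brass",(H>16)&(H<32)&(S>90)&(V>70))):
    for b in blobs(m,150): (e,r)=cv2.minEnclosingCircle(b); print(nm,b.min(0),b.max(0),e,r,ray(c,e,40 if nm=="win" else 20)[0].round(1))
E
python3 go.py 646 280 23 1.667
```

```text
[644.1322157  273.92610413 139.77014155] [324.96091093 189.57156537]
win [312 179] [335 201] (323.6856994628906, 189.86428833007812) 11.740887641906738 [645.  279.7  40. ]
win [620  63] [639 128] (632.8157958984375, 95.5) 33.08324432373047 [861.8 372.   40. ]
win [321   0] [383   8] (352.0, 0.0) 31.000099182128906 [650.8 413.7  40. ]
win [264   0] [439  36] (351.5, 11.257489204406738) 88.22130584716797 [651.3 406.8  40. ]
brass [305 318] [610 329] (457.5, 325.5) 152.52059936523438 [783.9 156.8  20. ]
brass [516 262] [529 307] (519.0, 284.5) 22.69921875 [830.9 204.4  20. ]
brass [113 248] [141 307] (128.5, 277.5) 30.438562393188477 [479.  176.8  20. ]
brass [293 153] [354 214] (323.4551086425781, 183.6576690673828) 30.763214111328125 [645.  280.1  20. ]
brass [273  11] [287  26] (280.0, 18.66666603088379) 7.923343658447266 [600.3 401.7  20. ]
brass [417  10] [430  25] (423.4166564941406, 17.66666603088379) 8.090306282043457 [706.1 412.8  20. ]
brass [0 0] [174 238] (78.0, 119.0) 142.2850341796875 [445.3 313.4  20. ]
t 25.45 spin rows 0.02 xyz [0.073 0.031 1.46 ] pos [644.1 273.9 139.8] yaw 1.669 grip 92.1
```

{"method": "jog_arm", "body": {
  "targets": [
    {"xyz":[0.04,0.01,0.2],"spin":0},
    {"xyz":[0.04,0.01,0.35],"spin":0},
    {"xyz":[0,0,0.35],"spin":0},
    {"xyz":[0,0,0.25],"spin":0},
    {"xyz":[0,0,0.15],"spin":0},
    {"xyz":[0,0,0.1],"spin":0},
    {"xyz":[0,0,0.07],"spin":0},
    {"xyz":[0,0,0],"spin":0},
    {"xyz":[0,0,0],"spin":0},
    {"xyz":[0,0,0],"spin":0}
  ]
}}

```text
time: 26.7
tool_pos: [645.4, 280.9, 22.6]
tcp_rot: [3.141, -0.0, 1.67]
contact_force: [-0.4, -0.1, -1.1]
grip_width: 91.9
finger_force: 0.0
```

{"method": "jog_arm", "body": {
  "targets": [
    {"xyz":[0,0,0],"spin":0},
    {"xyz":[0,0,0],"spin":0},
    {"xyz":[0,0,0],"spin":0},
    {"xyz":[0,0,0],"spin":0},
    {"xyz":[0,0,0],"spin":0},
    {"xyz":[0,0,0],"spin":0},
    {"xyz":[0,0,0],"spin":0},
    {"xyz":[0,0,0],"spin":0},
    {"xyz":[0,0,0],"spin":0},
    {"xyz":[0,0,0],"spin":0}
  ],
  "gripper": 0
}}

```text
time: 27.95
tool_pos: [645.1, 280.8, 21.9]
tcp_rot: [3.141, -0.0, 1.67]
contact_force: [-0.3, 0.1, -0.5]
grip_width: 41.1
finger_force: 30.0
```

```bash
python3 go.py 465 -232.5 110 1.667
```

```text
t 27.95 spin rows 0.03 xyz [-6.17  -2.857 -1.101] pos [645.1 280.8  21.9] yaw 1.67 grip 41.1
```

{"method": "jog_arm", "body": {
  "targets": [
    {"xyz":[0,0,-0.1],"spin":0},
    {"xyz":[0,0,-0.25],"spin":0},
    {"xyz":[0,0,-0.35],"spin":0},
    {"xyz":[-0.15,-0.07,-0.3],"spin":0},
    {"xyz":[-0.3,-0.14,-0.1],"spin":0},
    {"xyz":[-0.45,-0.2,0],"spin":0},
    {"xyz":[-0.5,-0.23,0],"spin":0},
    {"xyz":[-0.5,-0.23,0],"spin":0},
    {"xyz":[-0.5,-0.23,0],"spin":0},
    {"xyz":[-0.5,-0.23,0],"spin":0}
  ]
}}

```text
time: 29.2
tool_pos: [562.1, 38.1, 111.7]
tcp_rot: [3.139, 0.0, 1.67]
contact_force: [0.6, -0.2, -1.5]
grip_width: 40.9
finger_force: 30.0
```

{"method": "jog_arm", "body": {
  "targets": [
    {"xyz":[-0.5,-0.23,0],"spin":0},
    {"xyz":[-0.5,-0.23,0],"spin":0},
    {"xyz":[-0.5,-0.23,0],"spin":0},
    {"xyz":[-0.5,-0.23,0],"spin":0},
    {"xyz":[-0.5,-0.23,0],"spin":0},
    {"xyz":[-0.35,-0.17,0],"spin":0},
    {"xyz":[-0.25,-0.12,0],"spin":0},
    {"xyz":[-0.12,-0.08,0],"spin":0},
    {"xyz":[0,0,0],"spin":0},
    {"xyz":[0,0,0],"spin":0}
  ]
}}

```text
time: 30.45
tool_pos: [466.8, -228.2, 110.2]
tcp_rot: [3.141, -0.0, 1.67]
contact_force: [-0.2, -0.3, -0.4]
grip_width: 41.0
finger_force: 30.0
```

```bash
python3 go.py 465 -232.5 26 1.667
```

```text
t 30.45 spin rows 0.03 xyz [-0.051 -0.028  1.052] pos [ 466.8 -228.2  110.2] yaw 1.67 grip 41.0
```

{"method": "jog_arm", "body": {
  "targets": [
    {"xyz":[-0.05,-0.03,0.15],"spin":0},
    {"xyz":[0,0,0.3],"spin":0},
    {"xyz":[0,0,0.25],"spin":0},
    {"xyz":[0,0,0.12],"spin":0},
    {"xyz":[0,0,0.09],"spin":0},
    {"xyz":[0,0,0.06],"spin":0},
    {"xyz":[0,0,0.05],"spin":0},
    {"xyz":[0,0,0.02],"spin":0},
    {"xyz":[0,0,0.01],"spin":0},
    {"xyz":[0,0,0],"spin":0}
  ]
}}

```text
time: 31.7
tool_pos: [464.6, -233.3, 26.0]
tcp_rot: [3.141, 0.0, 1.67]
contact_force: [0.2, 0.5, -1.4]
grip_width: 41.4
finger_force: 30.0
```

```bash
python3 go.py 465 -232.5 26 1.667
```

```text
t 31.7 spin rows 0.03 xyz [0.009 0.005 0.   ] pos [ 464.6 -233.3   26. ] yaw 1.67 grip 41.4
```

{"method": "jog_arm", "body": {
  "targets": [
    {"xyz":[0,0,0],"spin":0},
    {"xyz":[0,0,0],"spin":0},
    {"xyz":[0,0,0],"spin":0},
    {"xyz":[0,0,0],"spin":0},
    {"xyz":[0,0,0],"spin":0},
    {"xyz":[0,0,-0.1],"spin":0},
    {"xyz":[0,0,-0.3],"spin":0},
    {"xyz":[0,0,-0.4],"spin":0},
    {"xyz":[0,0,-0.5],"spin":0},
    {"xyz":[0,0,-0.4],"spin":0}
  ],
  "gripper": 70
}}

```text
time: 32.95
tool_pos: [464.7, -233.3, 164.1]
tcp_rot: [3.14, 0.001, 1.67]
contact_force: [0.6, 0.1, 0.4]
grip_width: 64.2
finger_force: 0.0
```

```bash
python3 go.py 644.5 -273 125 1.215
python3 - <<'E'
from h import *
c1,c2=cal("scene"),cal("side")
T=[]
for n in("scene","side"):
    im=cv2.imread(f"pics/{n}0.png"); h=cv2.cvtColor(im,cv2.COLOR_BGR2HSV); H,S,V=[h[...,i].astype(int) for i in range(3)]
    L=[]
    for b in blobs(((H<5)|(H>174))&(S>170)&(V>70)):
        r=(b.min(0)+b.max(0))/2
        if (n=="scene" and 200<r[0]<240 and r[1]!=155) or (n=="side" and 410<r[0]<480): L.append((r,b[:,1].min(),b[:,1].max(),b.shape))
    T.append(L)
    print(n,[(tuple(a),t,bm) for a,t,bm,_ in L])
for a,b in(((226,199.5),(418.5,212.5)),((209.5,166),(452,254.5)),((218.5,126),(468,326.5)),((249,176),(402,238.5))): print(tri(c1,a,c2,b).round())
cv2.imwrite("pics/w7.png",bot.capture("wrist"))
E
```

```text
t 32.95 spin rows 4.55 xyz [0.318 2.279 0.488] pos [ 464.7 -233.3  164.1] yaw 1.67 grip 64.2
scene [((np.float64(226.0), np.float64(199.5)), np.int32(187), np.int32(212)), ((np.float64(209.5), np.float64(166.0)), np.int32(154), np.int32(178)), ((np.float64(218.5), np.float64(126.0)), np.int32(115), np.int32(137))]
side [((np.float64(468.0), np.float64(326.5)), np.int32(311), np.int32(342)), ((np.float64(437.0), np.float64(288.0)), np.int32(274), np.int32(302)), ((np.float64(452.0), np.float64(254.5)), np.int32(240), np.int32(269)), ((np.float64(418.5), np.float64(212.5)), np.int32(199), np.int32(226))]
[ 752. -112.   34.]
[ 720. -243.   34.]
[ 610. -372.   34.]
[ 660. -144.   33.]
```

View pics/w7.png

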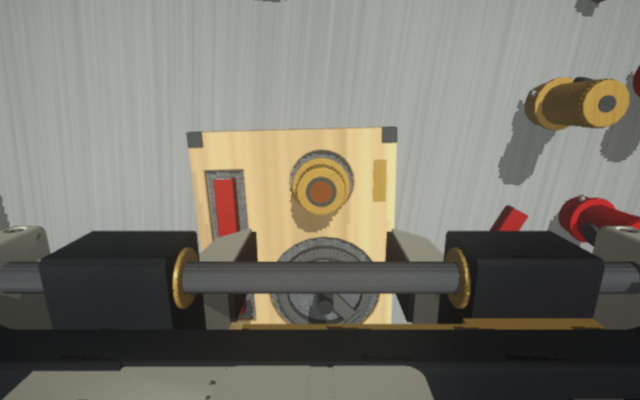

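The squat lamp stands in its pocket at (321,190). Now for the short bar, gripped 10 mm off centre to stay clear of the red look-alike.

{"method": "jog_arm", "body": {
  "targets": [
    {"xyz":[0,0,0],"spin":1},
    {"xyz":[0,0,0],"spin":1},
    {"xyz":[0,0,0],"spin":1},
    {"xyz":[0,0,0],"spin":1},
    {"xyz":[0,0,0],"spin":0.55},
    {"xyz":[0.03,0.3,0],"spin":0},
    {"xyz":[0.04,0.5,0],"spin":0},
    {"xyz":[0.05,0.5,0],"spin":0},
    {"xyz":[0.04,0.5,0.1],"spin":0},
    {"xyz":[0.02,0.3,0.2],"spin":0}
  ],
  "gripper": 50
}}

```text
time: 34.25
tool_pos: [628.9, -278.7, 138.4]
tcp_rot: [3.139, 0.0, 1.215]
contact_force: [-0.5, -0.1, -0.5]
grip_width: 45.9
finger_force: 0.0
```

```bash
python3 go.py 641 -282 8 1.215
python3 - <<'E'
from h import *
p=bot.get_obs()['tool_pos']; c=cal("wrist"); im=bot.capture("wrist"); cv2.imwrite("pics/w8.png",im)
h=cv2.cvtColor(im,cv2.COLOR_BGR2HSV); H,S,V=[h[...,i].astype(int) for i in range(3)]
for b in blobs(((H<5)|(H>174))&(S>170)&(V>70)): print(b.min(0),b.max(0),rect(c,b,13))
E
```

```text
t 34.25 spin rows 0.0 xyz [0.014 0.156 1.63 ] pos [ 628.9 -278.7  138.4] yaw 1.215 grip 45.9
[320 294] [362 323] [606.3, -394.2, 40.1, 31.0, -20.5]
[ 61 294] [ 91 329] [378.9, -308.8, 43.2, 18.8, -83.0]
[327 140] [345 212] [644.3, -273.2, 62.2, 15.1, 69.9]
[387  82] [458 136] [729.2, -244.9, 57.5, 40.6, -30.1]
```

Short bar confirmed at (644.3,-273.2), 69.9°.

{"method": "jog_arm", "body": {
  "targets": [
    {"xyz":[0.01,0.1,0.2],"spin":0},
    {"xyz":[0,0.05,0.35],"spin":0},
    {"xyz":[0,0,0.4],"spin":0},
    {"xyz":[0,0,0.3],"spin":0},
    {"xyz":[0,0,0.17],"spin":0},
    {"xyz":[0,0,0.1],"spin":0},
    {"xyz":[0,0,0.05],"spin":0},
    {"xyz":[0,0,0.04],"spin":0},
    {"xyz":[0,0,0],"spin":0},
    {"xyz":[0,0,0],"spin":0}
  ]
}}

```text
time: 35.55
tool_pos: [638.8, -281.8, 9.5]
tcp_rot: [3.141, 0.0, 1.215]
contact_force: [0.1, 0.3, 0.0]
grip_width: 46.0
finger_force: 0.0
```

```bash
python3 go.py 641 -282 7.5 1.215
```

```text
t 35.55 spin rows -0.0 xyz [0.007 0.027 0.025] pos [ 638.8 -281.8    9.5] yaw 1.215 grip 46.0
```

{"method": "jog_arm", "body": {
  "targets": [
    {"xyz":[0,0.025,0.025],"spin":0},
    {"xyz":[0,0,0],"spin":0},
    {"xyz":[0,0,0],"spin":0},
    {"xyz":[0,0,0],"spin":0},
    {"xyz":[0,0,0],"spin":0},
    {"xyz":[0,0,0],"spin":0},
    {"xyz":[0,0,0],"spin":0},
    {"xyz":[0,0,0],"spin":0},
    {"xyz":[0,0,0],"spin":0},
    {"xyz":[0,0,0],"spin":0}
  ],
  "gripper": 0
}}

```text
time: 36.8
tool_pos: [640.4, -282.4, 7.1]
tcp_rot: [-3.142, -0.0, 1.215]
contact_force: [-0.3, 0.6, 0.0]
grip_width: 17.3
finger_force: 30.0
```

```bash
python3 go.py 403 302.5 110 1.597
```

```text
t 36.8 spin rows -3.82 xyz [ 7.386 -2.775 -1.287] pos [ 640.4 -282.4    7.1] yaw 1.215 grip 17.3
```

{"method": "jog_arm", "body": {
  "targets": [
    {"xyz":[0,0,-0.1],"spin":0},
    {"xyz":[0,0,-0.2],"spin":0},
    {"xyz":[0,0,-0.3],"spin":0},
    {"xyz":[0,0,-0.4],"spin":0},
    {"xyz":[0,0,-0.2],"spin":-0.5},
    {"xyz":[0,0,-0.1],"spin":-1},
    {"xyz":[0,0,0],"spin":-1},
    {"xyz":[0,0,0],"spin":-0.8},
    {"xyz":[0,0,0],"spin":-0.5},
    {"xyz":[0.2,-0.08,0],"spin":0}
  ]
}}

```text
time: 38.05
tool_pos: [634.0, -267.5, 112.4]
tcp_rot: [3.14, 0.001, 1.594]
contact_force: [0.0, 0.2, -1.4]
grip_width: 17.6
finger_force: 30.0
```

```bash
python3 go.py 403 292.5 110 1.597
```

```text
t 38.05 spin rows -0.03 xyz [ 7.073 -2.703  0.03 ] pos [ 634.  -267.5  112.4] yaw 1.594 grip 17.6
```

{"method": "jog_arm", "body": {
  "targets": [
    {"xyz":[0.35,-0.13,0],"spin":0},
    {"xyz":[0.5,-0.19,0],"spin":0},
    {"xyz":[0.5,-0.19,0],"spin":0},
    {"xyz":[0.5,-0.19,0],"spin":0},
    {"xyz":[0.5,-0.19,0],"spin":0},
    {"xyz":[0.5,-0.19,0],"spin":0},
    {"xyz":[0.5,-0.19,0],"spin":0},
    {"xyz":[0.5,-0.19,0],"spin":0},
    {"xyz":[0.5,-0.19,0],"spin":0},
    {"xyz":[0.5,-0.19,0],"spin":0}
  ]
}}

```text
time: 39.3
tool_pos: [477.2, 119.1, 112.6]
tcp_rot: [3.139, -0.0, 1.595]
contact_force: [0.3, 0.5, -1.5]
grip_width: 17.5
finger_force: 30.0
```

{"method": "jog_arm", "body": {
  "targets": [
    {"xyz":[0.5,-0.19,0],"spin":0},
    {"xyz":[0.5,-0.19,0],"spin":0},
    {"xyz":[0.45,-0.18,0],"spin":0},
    {"xyz":[0.35,-0.15,0],"spin":0},
    {"xyz":[0.2,-0.1,0],"spin":0},
    {"xyz":[0.1,-0.05,0],"spin":0},
    {"xyz":[0,0,0],"spin":0},
    {"xyz":[0,0,0],"spin":0},
    {"xyz":[0,0,0],"spin":0},
    {"xyz":[0,0,0],"spin":0}
  ]
}}

```text
time: 40.55
tool_pos: [404.6, 283.7, 111.1]
tcp_rot: [-3.142, -0.0, 1.594]
contact_force: [-1.0, 0.5, -0.9]
grip_width: 17.4
finger_force: 30.0
```

```bash
python3 go.py 403 292.5 11.5 1.597;python3 - <<'E'
from h import *
c=cal("wrist");
cv2.imwrite("pics/w9.png",bot.capture("wrist"))
for q in([403,302.5,4],[403,382.5,10],[467.7,352,4]): print(proj(c,q).round())
E
```

```text
t 40.55 spin rows -0.03 xyz [ 0.11  -0.017  1.245] pos [404.6 283.7 111.1] yaw 1.594 grip 17.4
[320. 172.]
[323.  63.]
[407. 109.]
```

View pics/w9.png

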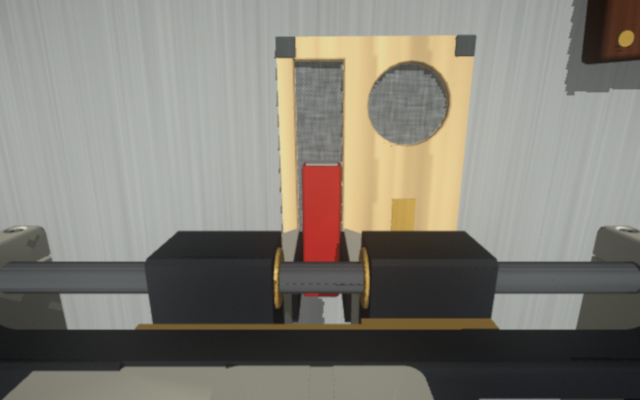

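The short bar hangs in line; slot end centred at (319,60), lamp pocket centre at (408,103).

{"method": "jog_arm", "body": {
  "targets": [
    {"xyz":[0.08,-0.03,0.15],"spin":0},
    {"xyz":[0.05,-0.02,0.3],"spin":0},
    {"xyz":[0,0,0.3],"spin":0},
    {"xyz":[0,0,0.17],"spin":0},
    {"xyz":[0,0,0.1],"spin":0},
    {"xyz":[0,0,0.08],"spin":0},
    {"xyz":[0,0,0.06],"spin":0},
    {"xyz":[0,0,0.05],"spin":0},
    {"xyz":[0,0,0.03],"spin":0},
    {"xyz":[0,0,0],"spin":0}
  ]
}}

```text
time: 41.85
tool_pos: [400.2, 294.4, 11.9]
tcp_rot: [3.142, -0.0, 1.595]
contact_force: [-0.0, -1.0, -0.9]
grip_width: 17.7
finger_force: 30.0
```

```bash
python3 go.py 401 294 11.1 1.597
```

```text
t 41.85 spin rows -0.02 xyz [-0.006  0.01   0.01 ] pos [400.2 294.4  11.9] yaw 1.595 grip 17.7
```

{"method": "jog_arm", "body": {
  "targets": [
    {"xyz":[0,0.005,0.01],"spin":0},
    {"xyz":[0,0,0],"spin":0},
    {"xyz":[0,0,0],"spin":0},
    {"xyz":[0,0,0],"spin":0},
    {"xyz":[0,0,0],"spin":0},
    {"xyz":[0,0,0],"spin":0},
    {"xyz":[0,0,0],"spin":0},
    {"xyz":[0,0,0],"spin":0},
    {"xyz":[0,0,0],"spin":0},
    {"xyz":[0,0,0],"spin":0}
  ]
}}

```text
time: 43.1
tool_pos: [400.5, 294.4, 11.1]
tcp_rot: [3.142, -0.0, 1.595]
contact_force: [0.3, -0.1, -0.8]
grip_width: 17.4
finger_force: 30.0
```

{"method": "jog_arm", "body": {
  "targets": [
    {"xyz":[0,0,0],"spin":0},
    {"xyz":[0,0,0],"spin":0},
    {"xyz":[0,0,0],"spin":0},
    {"xyz":[0,0,0],"spin":0},
    {"xyz":[0,0,-0.1],"spin":0},
    {"xyz":[0,0,-0.3],"spin":0},
    {"xyz":[0,0,-0.4],"spin":0},
    {"xyz":[0,0,-0.4],"spin":0},
    {"xyz":[0,0,-0.4],"spin":0},
    {"xyz":[0,0,-0.2],"spin":0}
  ],
  "gripper": 40
}}

```text
time: 44.35
tool_pos: [401.1, 294.8, 157.6]
tcp_rot: [3.139, -0.002, 1.595]
contact_force: [0.5, 0.1, -0.5]
grip_width: 36.9
finger_force: 0.0
```

```bash
python3 go.py 661 -143 155 1.597;python3 - <<'E'
from h import *
c=cal("wrist"); im=bot.capture("wrist")
cv2.imwrite("pics/w10.png",im); print(ray(c,[(0,0)],0))
E
```

```text
t 44.35 spin rows -0.02 xyz [-5.555  3.104  0.032] pos [401.1 294.8 157.6] yaw 1.595 grip 36.9
[[131.03954673 442.42395854   0.        ]]
```

View pics/w10.png

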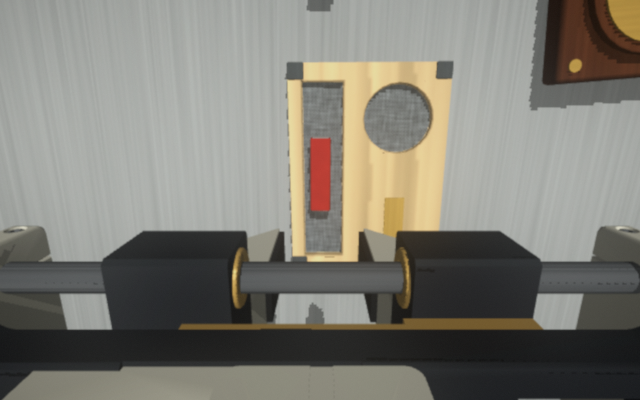

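The short bar lies in its slot (320,175); lamp pocket at (398,117).

Run:
```python
from h import *
c=cal("wrist"); print(ray(c,[(398,117)],9), ray(c,[(320,174)],18))
```

```text
[[468.47316332 356.72938575   9.        ]] [[400.75434378 305.74608059  18.        ]]
```

{"method": "jog_arm", "body": {
  "targets": [
    {"xyz":[-0.2,0.11,0],"spin":0},
    {"xyz":[-0.35,0.2,0],"spin":0},
    {"xyz":[-0.5,0.28,0],"spin":0},
    {"xyz":[-0.5,0.28,0],"spin":0},
    {"xyz":[-0.5,0.28,0],"spin":0},
    {"xyz":[-0.5,0.28,0],"spin":0},
    {"xyz":[-0.5,0.28,0],"spin":0},
    {"xyz":[-0.5,0.28,0],"spin":0},
    {"xyz":[-0.5,0.28,0],"spin":0},
    {"xyz":[-0.5,0.28,0],"spin":0}
  ],
  "gripper": 70
}}

```text
time: 45.65
tool_pos: [613.0, -67.3, 153.6]
tcp_rot: [-3.139, -0.0, 1.594]
contact_force: [0.8, 1.3, 0.1]
grip_width: 64.4
finger_force: 0.0
```

{"method": "jog_arm", "body": {
  "targets": [
    {"xyz":[-0.4,0.22,0],"spin":0},
    {"xyz":[-0.3,0.17,0],"spin":0},
    {"xyz":[-0.2,0.1,0],"spin":0},
    {"xyz":[-0.1,0.06,0],"spin":0},
    {"xyz":[0,0,0],"spin":0},
    {"xyz":[0,0,0],"spin":0},
    {"xyz":[0,0,0],"spin":0},
    {"xyz":[0,0,0],"spin":0},
    {"xyz":[0,0,0],"spin":0},
    {"xyz":[0,0,0],"spin":0}
  ]
}}

```text
time: 46.9
tool_pos: [659.1, -143.4, 155.2]
tcp_rot: [3.141, 0.0, 1.595]
contact_force: [-0.1, 0.4, 0.8]
grip_width: 64.4
finger_force: 0.0
```

```bash
python3 go.py 661 -143 32 1.597
python3 - <<'E'
from h import *
c=cal("wrist"); im=bot.capture("wrist"); cv2.imwrite("pics/w11.png",im)
print(proj(c,[661,-143,70]),proj(c,[661,-143,0]))
E
```

```text
t 46.9 spin rows -0.02 xyz [0.004 0.023 1.54 ] pos [ 659.1 -143.4  155.2] yaw 1.595 grip 64.4
[324.37884389 201.5199956 ] [323.5834171  181.50987564]
```

View pics/w11.png

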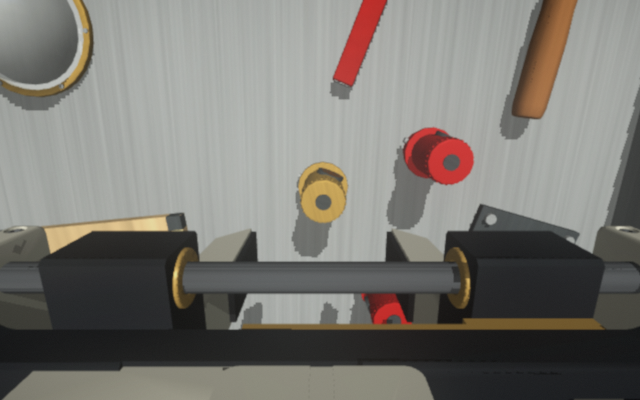

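The tall brass lamp's top centre is at (323,202), as predicted; red look-alikes are clear of the fingers.

{"method": "jog_arm", "body": {
  "targets": [
    {"xyz":[0,0.02,0.2],"spin":0},
    {"xyz":[0,0,0.3],"spin":0},
    {"xyz":[0,0,0.35],"spin":0},
    {"xyz":[0,0,0.3],"spin":0},
    {"xyz":[0,0,0.2],"spin":0},
    {"xyz":[0,0,0.12],"spin":0},
    {"xyz":[0,0,0.07],"spin":0},
    {"xyz":[0,0,0],"spin":0},
    {"xyz":[0,0,0],"spin":0},
    {"xyz":[0,0,0],"spin":0}
  ]
}}

```text
time: 48.2
tool_pos: [661.1, -143.6, 32.6]
tcp_rot: [3.14, 0.0, 1.595]
contact_force: [0.1, 0.1, -0.3]
grip_width: 64.3
finger_force: 0.0
```

{"method": "jog_arm", "body": {
  "targets": [
    {"xyz":[0,0,0],"spin":0},
    {"xyz":[0,0,0],"spin":0},
    {"xyz":[0,0,0],"spin":0},
    {"xyz":[0,0,0],"spin":0},
    {"xyz":[0,0,0],"spin":0},
    {"xyz":[0,0,0],"spin":0},
    {"xyz":[0,0,0],"spin":0},
    {"xyz":[0,0,0],"spin":0},
    {"xyz":[0,0,0],"spin":0},
    {"xyz":[0,0,0],"spin":0}
  ],
  "gripper": 0
}}

```text
time: 49.45
tool_pos: [660.7, -143.5, 31.9]
tcp_rot: [3.142, -0.0, 1.595]
contact_force: [-0.4, -0.2, 0.1]
grip_width: 33.5
finger_force: 30.0
```

```bash
python3 go.py 468.5 356 125 1.597
```

```text
t 49.45 spin rows -0.02 xyz [ 6.304 -2.238 -1.164] pos [ 660.7 -143.5   31.9] yaw 1.595 grip 33.5
```

{"method": "jog_arm", "body": {
  "targets": [
    {"xyz":[0,0,-0.1],"spin":0},
    {"xyz":[0,0,-0.25],"spin":0},
    {"xyz":[0,0,-0.35],"spin":0},
    {"xyz":[0.1,-0.04,-0.3],"spin":0},
    {"xyz":[0.25,-0.09,-0.15],"spin":0},
    {"xyz":[0.4,-0.14,0],"spin":0},
    {"xyz":[0.5,-0.18,0],"spin":0},
    {"xyz":[0.5,-0.18,0],"spin":0},
    {"xyz":[0.5,-0.18,0],"spin":0},
    {"xyz":[0.5,-0.18,0],"spin":0}
  ]
}}

```text
time: 50.7
tool_pos: [574.5, 76.8, 123.6]
tcp_rot: [-3.141, -0.0, 1.595]
contact_force: [0.5, -0.1, -1.6]
grip_width: 33.7
finger_force: 30.0
```

{"method": "jog_arm", "body": {
  "targets": [
    {"xyz":[0.5,-0.18,0],"spin":0},
    {"xyz":[0.5,-0.18,0],"spin":0},
    {"xyz":[0.5,-0.18,0],"spin":0},
    {"xyz":[0.5,-0.18,0],"spin":0},
    {"xyz":[0.5,-0.18,0],"spin":0},
    {"xyz":[0.45,-0.15,0],"spin":0},
    {"xyz":[0.3,-0.1,0],"spin":0},
    {"xyz":[0.2,-0.08,0],"spin":0},
    {"xyz":[0.1,-0.03,0],"spin":0},
    {"xyz":[0,0,0],"spin":0}
  ]
}}

```text
time: 51.95
tool_pos: [468.5, 356.0, 123.8]
tcp_rot: [-3.141, 0.0, 1.595]
contact_force: [0.6, -1.0, -1.0]
grip_width: 33.5
finger_force: 30.0
```

```bash
python3 go.py 468.5 356 36 1.597
```

```text
t 51.95 spin rows -0.02 xyz [-1.000e-03  0.000e+00  1.098e+00] pos [468.5 356.  123.8] yaw 1.595 grip 33.5
```

{"method": "jog_arm", "body": {
  "targets": [
    {"xyz":[0,0,0.15],"spin":0},
    {"xyz":[0,0,0.3],"spin":0},
    {"xyz":[0,0,0.25],"spin":0},
    {"xyz":[0,0,0.12],"spin":0},
    {"xyz":[0,0,0.1],"spin":0},
    {"xyz":[0,0,0.07],"spin":0},
    {"xyz":[0,0,0.05],"spin":0},
    {"xyz":[0,0,0.03],"spin":0},
    {"xyz":[0,0,0.02],"spin":0},
    {"xyz":[0,0,0],"spin":0}
  ]
}}

```text
time: 53.2
tool_pos: [468.7, 356.1, 36.8]
tcp_rot: [3.141, -0.0, 1.595]
contact_force: [-0.2, 0.1, -1.5]
grip_width: 33.3
finger_force: 30.0
```

```bash
python3 go.py 468.5 356 35.9 1.597
```

```text
t 53.2 spin rows -0.02 xyz [-0.002 -0.003  0.012] pos [468.7 356.1  36.8] yaw 1.595 grip 33.3
```

{"method": "jog_arm", "body": {
  "targets": [
    {"xyz":[0,0,0.01],"spin":0},
    {"xyz":[0,0,0],"spin":0},
    {"xyz":[0,0,0],"spin":0},
    {"xyz":[0,0,0],"spin":0},
    {"xyz":[0,0,0],"spin":0},
    {"xyz":[0,0,0],"spin":0},
    {"xyz":[0,0,0],"spin":0},
    {"xyz":[0,0,0],"spin":0},
    {"xyz":[0,0,0],"spin":0},
    {"xyz":[0,0,0],"spin":0}
  ]
}}

```text
time: 54.45
tool_pos: [468.7, 356.1, 35.9]
tcp_rot: [3.142, -0.0, 1.595]
contact_force: [-0.6, -0.3, -1.5]
grip_width: 33.4
finger_force: 30.0
```

{"method": "jog_arm", "body": {
  "targets": [
    {"xyz":[0,0,0],"spin":0},
    {"xyz":[0,0,0],"spin":0},
    {"xyz":[0,0,0],"spin":0},
    {"xyz":[0,0,0],"spin":0},
    {"xyz":[0,0,0],"spin":0},
    {"xyz":[0,0,-0.1],"spin":0},
    {"xyz":[0,0,-0.3],"spin":0},
    {"xyz":[0,0,-0.4],"spin":0},
    {"xyz":[0,0,-0.4],"spin":0},
    {"xyz":[0,0,-0.4],"spin":0}
  ],
  "gripper": 70
}}

```text
time: 55.7
tool_pos: [468.6, 356.1, 165.6]
tcp_rot: [3.141, -0.0, 1.595]
contact_force: [0.1, -0.5, 0.0]
grip_width: 64.0
finger_force: 0.0
```

{"method": "jog_arm", "body": {
  "targets": [
    {"xyz":[0,0,-0.2],"spin":0},
    {"xyz":[0,0,0],"spin":0},
    {"xyz":[0,0,0],"spin":0},
    {"xyz":[0,0,0],"spin":0},
    {"xyz":[0,0,0],"spin":0},
    {"xyz":[0,0,0],"spin":0},
    {"xyz":[0,0,0],"spin":0},
    {"xyz":[0,0,0],"spin":0},
    {"xyz":[0,0,0],"spin":0},
    {"xyz":[0,0,0],"spin":0}
  ]
}}

```text
time: 56.95
tool_pos: [468.7, 356.1, 180.0]
tcp_rot: [3.141, -0.0, 1.595]
contact_force: [0.1, 0.2, 0.3]
grip_width: 64.6
finger_force: 0.0
```

Run:
```python
from h import *
a,b=bot.capture("side"),bot.capture("wrist")
cv2.imwrite("pics/fin.png",np.vstack([cv2.resize(a[100:400],(640,300)),cv2.resize(b[:300],(640,300))]))
```

```text
(no output)
```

View pics/fin.png

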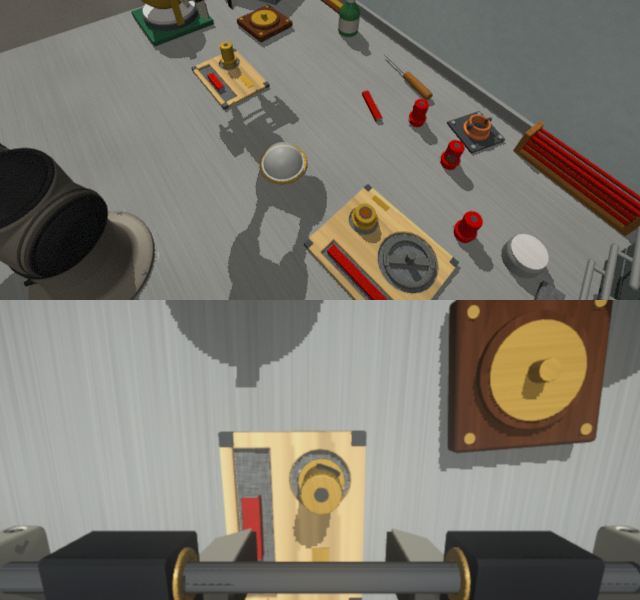

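Both trays are complete. In the side view (top half), tray_three is at about (380,240) with all three things seated, and tray_two at (230,75). In the wrist view (bottom half), the tall lamp stands in its pocket at (320,478). The spares are where they were.

```bash
python3 -c "
from plant import bot
print(bot.close_job())"
```

```text
the job is handed in; nothing more can be done
None
```

Both compass kits are made up and the job is handed in at about 57 s: the last pictures show all five things seated in their pockets, with the middle bar, domed cover and walnut base where they were.

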